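# Tip an angle bracket over and nip it in a slide-stop jig

### The job

Tip the angle bracket in the jig over its heel, so that it lies on its long leg with the short leg standing up on the fence side. Then hold the carriage's thumb button down and slide the carriage toward the fence until the bracket is nipped squarely between fence and jaw, with the sprung jaw pad pushed in about half-way. Let the button come up so that the carriage stays locked there, and leave the bearing, torch, bolt and padlock alone.

Things in the scene. Friction and masses are not known exactly. Their poses are not given: they have to be found in the camera images.
- jig: dark steel plate 140 x 390 x 12 mm fixed on the bench; place and yaw vary. Origin at bench height; the plate spans x -75..65, y -215..175 mm; its top, the bed, is at z = 12 mm. y runs along the rail toward the fence, x away from the robot across the bed, z up. A steel T rail lies along the near edge (axis x = -45 mm, top z = 28 mm); the bed is free from x = -15 to 65 mm
- fence: aluminium angle fence fixed on the jig's bed, 70 mm wide (x), 42 mm high; origin on the bed (12 mm above the bench). Its flat stop face looks along -y (toward the carriage) and lies at y = -15 mm from its origin. Axes parallel to the jig's. Where on the bed it is bolted differs each time
- bracket: loose steel angle bracket, about 0.4 kg, 50 wide (x), 8 thick; short leg 50 mm along y, long leg 80 mm along z (outside sizes). Origin on the outer heel edge, mid-width. Starts with the short leg flat on the bed toward the fence, long leg up. Pushed toward -y high on the long leg's inner face (y = 8 mm) it tips over the heel, falls by itself past 21 degrees, and then has y up, z away from the fence
- pad_face (a point): centre of the flat front face of the sprung steel jaw pad (62 mm wide across the bed, 28 mm high, from 3 to 31 mm above the bed) that sits on the carriage's jaw arm and faces the fence along the jig's +y; 56 mm ahead of the carriage's middle when not pushed in
- button_top (a point): centre of the top of the black thumb button (28 x 28 mm), 48 mm above the bench when up; axes as the jig's. It lies in a saddle on the grey carriage (60 x 70 mm), open at the sides, floor 40 mm above the bench
- button (a joint): how far the button is pressed in m: 0 up, 0.006 fully down; it starts to move at about 4.5 N, fully down takes 7 N. Up, a tooth locks the carriage; the notches lie every 4 mm, with 0.5 mm play. Pressed over 3 mm the carriage is free. Keep pushing by the lug until the button has risen: the pad's spring drives a freed carriage back, at best to the next notch
- carriage (a joint): position of the carriage along the rail in m, growing toward the fence, 0 to 0.19; starts anywhere from 0 to 0.03. Free, it slides with about 1.5 N
- pad (a joint): how far the jaw pad is pushed in, in m: 0 out, 0.014 bottomed; spring about 1 N plus 1.2 N per mm (about 9.5 N half-way)
- bearing: bystander: ball bearing, 62 mm across, 16 mm high; origin under its centre
- torch: bystander: black pocket torch lying on the bench, 116 mm long; origin under its centre
- bolt: bystander: steel bolt standing on its head, 68 mm tall; origin under its centre
- padlock: bystander: red padlock lying flat, 74 x 38 mm; origin under its centre
- front_lug (a point): middle of the inner face of the saddle's front lug (fence side), 25 mm from the button's centre, 54 mm above the bench. Lugs before and behind the button are 44 mm wide across the rail, 10 mm thick, rise to 60 mm above the bench and leave 50 mm clear between them along the rail. A finger holding the button down can push the carriage by this lug
Not all that is in view belongs to the job. Leave any brown look-alike of the bracket alone.

How it is judged:
On the way:
1. the bracket lies on its long leg, short leg up on the fence side (angle between bracket's own y axis and vertical below 0.1 rad and y of bracket in the frame of fence below -0.025 m), for 0.2 s.
At the end, for the whole second after the job is handed in: Bracket at rest on its long leg, short leg upright and square to the rail (0.08 rad each), its back within 2.5 mm of the fence, its middle 0 to 45 mm along the jig's x; jaw pad pushed in 1.5 to 10 mm; button up (under 1 mm) (angle between bracket's own y axis and vertical below 0.08 rad and angle between the z axis of bracket and the y axis of jig, either way round below 0.08 rad and y of bracket in the frame of fence above -0.0175 m and x of bracket in the frame of jig between 0 and 0.045 m and value of joint pad between 0.0015 and 0.01 m and value of joint button below 0.001 m and linear speed of bracket below 0.01 m/s); the robot touches nothing.
It fails at once if a bystander (bearing, torch, bolt, padlock) is moved by more than 20 mm (distance of any of bearing, torch, bolt, padlock from where it was at the start of the episode above 0.02 m).
It fails at once if the bolt is knocked over (angle between bolt's own z axis and vertical above 0.5 rad).
It also fails if it takes over 51 s, if anything falls off the work surface, if the arm or the gripper's body presses on something with over 40 N, if the wrist force passes 120 N, or if a joint passes its speed limit or range.

### The arm

A 6-joint arm with a two-finger parallel gripper is mounted at the origin on a cart in front of the work surface, level with it; the furniture and walls round the work are solid. World frame = base frame: x ahead of the robot, y to its left, z up, the work surface at z = 0. Lengths are in m, angles in rad, forces in N, time in s.
With the tool pointing down it reaches from about 0.375 to 0.9 m from the base axis. Payload 3.1 kg.
Tool frame: the origin (TCP) lies at the very end of the fingers, on their centre line; the grasp point (between the pads) lies 19 mm behind it (r.grip_point_offset is the distance from the TCP to the grasp point, in m); y points along the fingers, x is the direction in which the jaws open and shut, and the axes are right-handed (so a half turn about y gives the same grasp; the last joint's range is limited). The gripper opens to 87 mm and grips with 3 to 60 N. Pads are 19 mm wide; open, the fingers measure 117 mm over their backs; the gripper's body (75 mm by 190 mm) begins 51 mm behind the grasp point.
Start: joints at [1.065, 0.527, 1.433, -0, 1.181, -0.178], TCP at [0.201, 0.592, 0.223] pointing down, gripper open.
Joint ranges: [-3.08, 3.08], [-0.75, 2.2], [0.22, 2.44], [-1.43, 4.57], [0, 2.65], [-2.85, 2.85]. Speed limits (rad/s): [2.79, 2.79, 3.14, 3.14, 3.14, 3.14].

### API

Orientations are given as a rotation vector (axis times angle).
In Python, from station import state, eyes, r gives the robot as it stands.
- The arm moves only by the tool step_arm, never from a script. Its argument "targets" is a list of rows, each a list of 7 numbers: the turn, a rotation vector about the tool's x, y, z in degrees, then the shift along the tool's x, y, z in cm, then the closure, from 0 (fully open) to 1 (shut). In form: [[wx, wy, wz, dx, dy, dz, fingers], ...]. A call has 1 to 5 rows; each row is the pose to reach, as a shift and turn from the pose commanded when the call began, along the tool's axes at that moment; what a row does not reach only later rows make up. A row lasts 1/12 s, in which the tool goes at most 41.7 mm and 7.16 degrees, less where a joint would pass 70% of its speed; a pose out of reach is approached as far as the arm can. A call with a gripper value outside its range is refused whole. The fingers move at their own pace and stop on an object; "force" is the grip in N (left out, the last holds). Time passes only in rows, so rows that repeat a pose let the fingers close. It gives the time, the measured TCP pose, the force and the opening at its end, in the units of the state.
- state(): the state, without advancing time (a new reading comes with each control period).
- eyes.snapshot(name): name is "scene" or "top" or "wrist"; returns a dict with "image" (480x640x3 uint8, red, green, blue), "range_z" (480x640 float32, m along the optical axis (not along the pixel's ray), 0 where there is no reading), "vertical_fov" (degrees; the focal length in pixels is half the picture's height over the tangent of half this angle, whatever the lens; pixels are square), "cx", "cy" (the principal point, pixels), "position" and "orientation" of the camera in the world; the wrist camera has in their place "mount" (4x4, takes a point from camera to tool coordinates, whose origin is the TCP and whose axes are the tool frame's). Camera axes: x right, y up, looking along -z (the intrinsics and any distortion apply to the point x, -y, -z); pixel columns grow to the right and rows downward; lengths in m; the calibration is good to about 2 mm. The wrist camera is an equidistant fisheye: a pixel r from the principal point sees the ray r / f radians off the axis. A picture is of the moment at which its call begins: read the wrist's pose just before it.
- r.job_done(): hands the job in, once; it reports no verdict.
The state is a dict: "time_s": time; "joint_pos": joint angles; "joint_vel": joint speeds; "tau": joint torques, N m; "tool_pos": TCP position; "tool_rot": TCP orientation; "contact_force": force on the tool from outside, world axes, zero at the start; "moment": the same for the moment, N m; "grip_width": finger opening in m.
Only numpy, scipy, OpenCV 4.12 (cv2) and the standard library are available. Lean on these libraries where they do the work, as an engineer would, in place of code of your own. Each camera call takes 0.05 s, during which the arm holds its last target.

## Working session

There is one attempt and no reset: what is moved stays moved. The work goes in short steps, Python scripts to look and compute and a tool call to move; the robot and the scene stay as the last step left them, time stands still between calls to the robot, and variables do not carry over. Pictures are saved under pics/ and viewed, and the job is handed in when it is done.

Besides the shell and the picture viewer there is one more tool, called after "Call:" as name(argument=value, ...), one argument or row to a line, values as JSON. step_arm: Moves the arm, as the interface text tells. Its arguments: {"type":"object","properties":{"targets":{"type":"array"},"force":{"type":"number"}},"required":["targets"]}

```bash
ls; mkdir -p pics; python3 - <<'E'
from station import state, eyes, r
import cv2,pickle
s=state();print(s)
for n in ["scene","top","wrist"]:
    d=eyes.snapshot(n); pickle.dump(d,open(f"{n}0.pkl","wb"))
    cv2.imwrite(f"pics/{n}0.png",d["image"][:,:,::-1])
    print(n,{k:v for k,v in d.items() if k not in("image","range_z")})
E
```

```text
pics
{'time_s': 0.0, 'joint_pos': array([ 1.06445012e+00,  5.28453535e-01,  1.43392006e+00, -3.57577592e-05,
        1.18139664e+00, -1.78494157e-01]), 'joint_vel': array([ 1.73844405e-03, -6.55709478e-04, -7.45122784e-06,  3.99426227e-04,
       -1.54872919e-03, -6.83735863e-04]), 'tau': array([-1.07222811e-03, -4.40037954e+01, -1.76596802e+01,  6.33649249e-02,
        5.80900535e-02, -1.55039261e-04]), 'tool_pos': array([0.20086768, 0.59105556, 0.22157376]), 'tool_rot': array([-1.34763278, -0.96291002,  0.96614571]), 'contact_force': array([0.25858107, 0.35992842, 0.71009373]), 'moment': array([-0.11036833,  0.00477085, -0.03056798]), 'grip_width': 0.08705746408276566}
scene {'vertical_fov': 56.381508739154704, 'cx': 316.1587083461072, 'cy': 238.7198146503798, 'position': array([ 0.06864895, -0.56658873,  0.52620213]), 'orientation': array([ 1.02441115, -0.3275529 , -0.6032103 ])}
top {'vertical_fov': 42.13030606644162, 'cx': 325.8526059981047, 'cy': 237.6500888106511, 'position': array([0.33019262, 0.06223866, 1.45021314]), 'orientation': array([ 0.09641796, -0.11293997, -1.55974659])}
wrist {'vertical_fov': 65.70646984690485, 'cx': 323.76524040881475, 'cy': 241.50562853470143, 'mount': array([[ 9.99998525e-01, -1.68623595e-03, -3.26231927e-04,
         4.43563743e-04],
       [ 1.19729764e-04,  2.57925580e-01, -9.66164779e-01,
        -1.62523819e-01],
       [ 1.71332534e-03,  9.66163315e-01,  2.57925401e-01,
         6.92639026e-02],
       [ 0.00000000e+00,  0.00000000e+00,  0.00000000e+00,
         1.00000000e+00]])}
```

View pics/scene0.png

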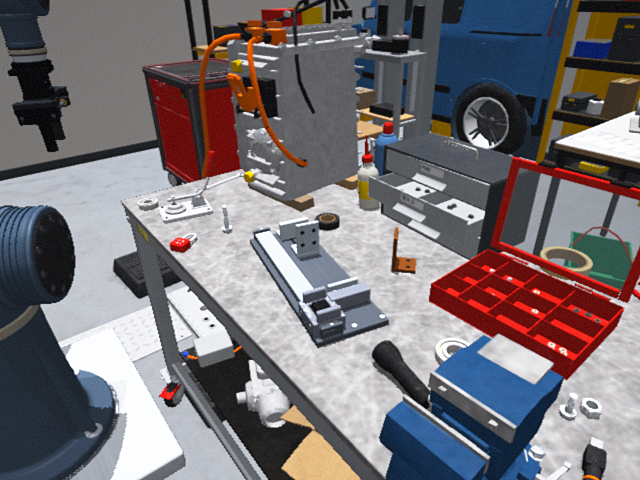

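View pics/top0.png

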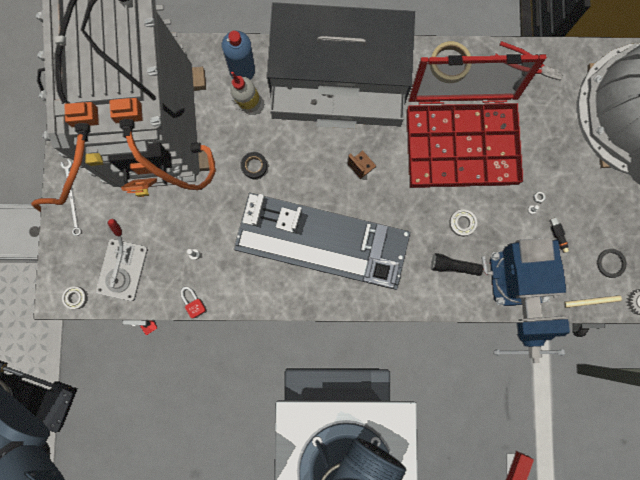

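View pics/wrist0.png

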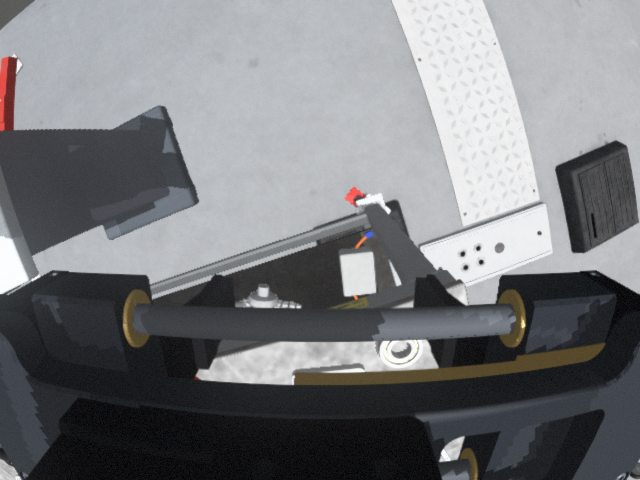

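Bracket candidates in the top view are the steel one in the jig at (288,218) and a brown angle at (361,163). I choose the steel one, as it sits on the jig bed beside the fence at (253,210). Next, a close crop to check that.

```bash
python3 - <<'E'
import cv2,pickle
d=pickle.load(open("top0.pkl","rb"));im=d["image"][:,:,::-1]
cv2.imwrite("pics/topcrop.png",cv2.resize(im[185:300,225:425],None,fx=4,fy=4,interpolation=cv2.INTER_CUBIC))
d=pickle.load(open("scene0.pkl","rb"));im=d["image"][:,:,::-1]
cv2.imwrite("pics/scenecrop.png",cv2.resize(im[205:350,240:400],None,fx=4,fy=4,interpolation=cv2.INTER_CUBIC))
E
```

```text
(no output)
```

View pics/topcrop.png

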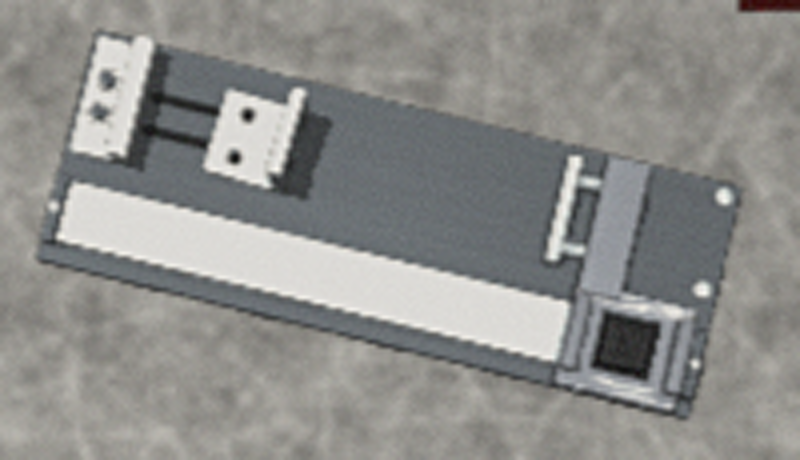

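View pics/scenecrop.png

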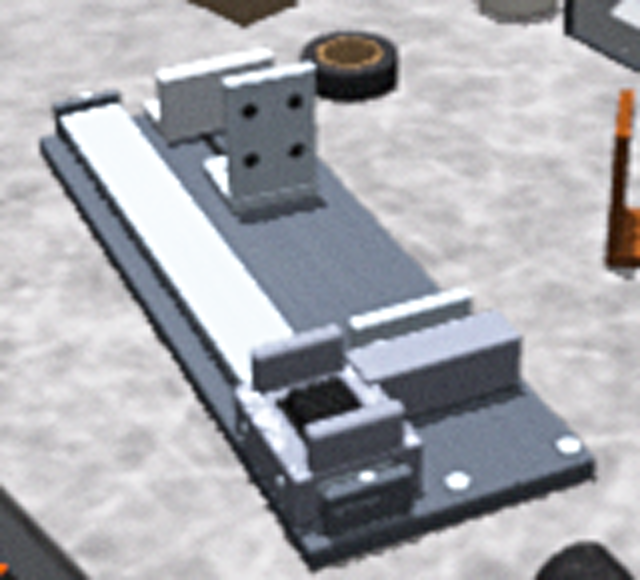

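The crop confirms it. The steel bracket has its short leg (220,135) toward the fence (115,95) and its long leg's top edge at (290,140). The pad is at (565,205) and the button at (627,345).

```bash
cat > h.py <<'E'
import numpy as np, pickle, cv2
from scipy.spatial.transform import Rotation as R
from scipy.optimize import least_squares
def K(d): return 240/np.tan(np.radians(d["vertical_fov"])/2)
def ray(d,u,v):
    f=K(d);c=np.array([(u-d["cx"])/f,-(v-d["cy"])/f,-1.0]);return R.from_rotvec(d["orientation"]).as_matrix()@c
def onplane(d,u,v,z):
    w=ray(d,u,v);p=d["position"];t=(z-p[2])/w[2];return p+t*w
def proj(d,P):
    c=R.from_rotvec(d["orientation"]).as_matrix().T@(np.asarray(P,float)-d["position"]);f=K(d)
    return np.array([d["cx"]+f*c[0]/-c[2],d["cy"]-f*c[1]/-c[2]])
def jig2w(q,P):
    c,s=np.cos(q[2]),np.sin(q[2]);return np.array([q[0]+c*P[0]-s*P[1],q[1]+s*P[0]+c*P[1],P[2]])
def w2jig(q,W):
    c,s=np.cos(q[2]),np.sin(q[2]);x,y=W[0]-q[0],W[1]-q[1];return np.array([c*x+s*y,-s*x+c*y,W[2]])
E
python3 - <<'E'
from h import *
T=pickle.load(open("top0.pkl","rb"));S=pickle.load(open("scene0.pkl","rb"))
tc=lambda u,v:(u/4+225-.4,v/4+185-.4)
sc=lambda u,v:(u/4+240-.4,v/4+205-.4)
# corners on jig: y+ is fence
obs=[(T,tc(98,32),(.065,.175,.012)),(T,tc(740,185),(.065,-.215,.012)),(T,tc(688,415),(-.075,-.215,.012)),(T,tc(40,262),(-.075,.175,.012)),
(S,sc(310,552),(-.075,-.215,.012)),(S,sc(592,462),(.065,-.215,.012)),(S,sc(42,140),(-.075,.175,.012))]
for use in (obs[:4],obs[4:],obs):
    fn=lambda q:np.concatenate([proj(d,jig2w(q,P))-np.array(uv) for d,uv,P in use])
    s=least_squares(fn,[.45,.05,0]);q=s.x;print(q,np.degrees(q[2]),s.fun.round(1))
qT=least_squares(lambda q:np.concatenate([proj(d,jig2w(q,P))-np.array(uv) for d,uv,P in obs[:4]]),[.45,.05,0]).x
for n,uv,z in [("fence top face edge far",(155,38),.054),("fence near",(130,160),.054),("fence back far",(100,35),.02),("br heel top far",(306,90),.092),("br heel top near",(272,187),.092),("br toe far",(228,90),.02),("br toe near",(205,172),.02),
 ("pad front far",(570,155),.043),("pad front near",(545,258),.043),("button c",(627,345),.048),("btn",(600,315),.048),("btn",(662,322),.048),("btn",(655,378),.048),("btn",(593,367),.048)]:
    print(n,(1000*w2jig(qT,onplane(T,*tc(*uv),z))).round(1))
for d,c in((T,"top"),(S,"scene")):
    rz=d["range_z"];f=K(d)
np.save("q.npy",q)
E
```

```text
[ 0.52658339  0.07442211 -0.22547338] -12.918673192742679 [-0.7 -0.3  0.8 -0.3  0.9  0.6 -1.1 -0.2]
[ 0.52574134  0.07507726 -0.24227112] -13.881112413046232 [-1.   0.5  1.4 -0.4 -0.5 -0.9]
[ 0.52574064  0.07503798 -0.23399545] -13.406951709488231 [-0.5 -0.5  0.6  0.9  0.2  1.7 -1.5 -0.5  0.2  0.4  2.1 -0.8 -1.  -0.7]
fence top face edge far [ 61.5 134.2  54. ]
fence near [-10.  130.8  54. ]
fence back far [ 61.9 170.5  20. ]
br heel top far [45.8 40.8 92. ]
br heel top near [-11.3  46.2  92. ]
br toe far [47.6 90.1 20. ]
br toe near [-2.4 91.4 20. ]
pad front far [  52.7 -111.4   43. ]
pad front near [  -8.4 -110.8   43. ]
button c [ -46.4 -166.7   48. ]
btn [ -33.4 -148.1   48. ]
btn [ -29.1 -183.1   48. ]
btn [ -60.9 -186.1   48. ]
btn [ -63.  -150.7   48. ]
```

```bash
python3 - <<'E'
from h import *
from station import state
s=state();M=R.from_rotvec(s["tool_rot"]).as_matrix();print(M.round(3))
T=pickle.load(open("top0.pkl","rb"))
q=np.array([.526,.0747,-.2300]);np.save("q.npy",q)
for z in (.0,.2,.3):print(onplane(T,195,185,z).round(3))
def P(T,u,v):
    w=ray(T,u,v);return (T["position"]+w*T["range_z"][int(v),int(u)]).round(3)
print("battery",P(T,170,150),P(T,130,115),P(T,110,30), "box",P(T,340,20),P(T,340,70))
yj=np.array([-np.sin(q[2]),np.cos(q[2]),0])
print("ang of tool x:",np.degrees(np.arctan2(M[1,0],M[0,0])),"tool z",np.degrees(np.arctan2(M[1,2],M[0,2])),"jig y",np.degrees(np.arctan2(yj[1],yj[0])))
tgt=jig2w(q,(.02,.072,.2));print(tgt,M.T@(tgt-s["tool_pos"]))
# depth check of jig items
for n,u,v in[("button",381.6,271),("fence top",262,205),("bracket top",298,215),("bed",330,220),("rail",300,255),("pad",366,237)]:
    p=P(T,u,v);print(n,p,(1000*w2jig(q,p)).round(1))
E
```

```text
[[ 0.322 -0.001 -0.947]
 [ 0.947 -0.001  0.322]
 [-0.002 -1.     0.   ]]
[0.648 0.359 0.   ]
[0.604 0.318 0.2  ]
[0.582 0.297 0.3  ]
battery [0.671 0.367 0.221] [0.668 0.38  0.446] [0.825 0.427 0.429] box [0.974 0.023 0.183] [0.858 0.022 0.189]
ang of tool x: 71.22081363807199 tool z 161.22078755610633 jig y 76.82197071199107
[0.56188771 0.14024443 0.2       ] [-0.31074017  0.02217228 -0.4869586 ]
button [ 0.443 -0.078  0.051] [ -46.  -167.6   51. ]
fence top [0.597 0.197 0.024] [ 41.2 135.3  24. ]
bracket top [0.562 0.111 0.093] [26.8 43.6 93. ]
bed [0.564 0.039 0.016] [ 45.1 -26.1  16. ]
rail [0.48  0.107 0.029] [-52.2  21.   29. ]
pad [ 0.522 -0.044  0.039] [  23.2 -116.5   39. ]
```

Call:
step_arm(
  targets=[
    [0,-1,0,-2.2,-0.4,-3.4,0.5],
    [0,-2,0,-4.4,-0.8,-6.8,1],
    [0,-3,0,-6.6,-1.2,-10.2,1],
    [0,-4,0,-8.8,-1.6,-13.6,1],
    [0,-5.6,0,-11,-2,-17,1],
  ],
  force=40,
)

```text
time_s: 0.57
tool_pos: [0.3272, 0.4312, 0.2425]
tool_rot: [-1.309, -1.039, 1.04]
contact_force: [1.0, 0.1, -0.2]
grip_width: 0.0616
```

```bash
python3 - <<'E'
from h import *
from station import state
s=state();M=R.from_rotvec(s["tool_rot"]).as_matrix();q=np.load("q.npy")
print(s["tool_pos"],s["time_s"],s["grip_width"],np.degrees(np.arctan2(M[1,0],M[0,0])))
print(100*M.T@(jig2w(q,(.02,.075,.25))-s["tool_pos"]))
E
```

```text
[0.32722407 0.43122584 0.24247926] 0.5667 0.06164071030051467 76.92191959878996
[-22.73382681  -0.74899803 -29.44232583]
```

Call:
step_arm(
  targets=[
    [0,0,0,-2.4,0,-3.0,1],
    [0,0,0,-4.8,0,-6.2,1],
    [0,0,0,-7.2,0,-9.4,1],
    [0,0,0,-9.6,0,-12.6,1],
    [0,0,0,-12,0,-15.6,1],
  ],
)

```text
time_s: 0.98
tool_pos: [0.4523, 0.2786, 0.2425]
tool_rot: [-1.309, -1.038, 1.038]
contact_force: [0.3, 0.1, 0.2]
grip_width: 0.0283
```

Call:
step_arm(
  targets=[
    [0,0,0,-2.4,0,-3.0,1],
    [0,0,0,-4.8,0,-6.2,1],
    [0,0,0,-7.2,0,-9.4,1],
    [0,0,0,-9.6,-0.4,-12,1],
    [0,0,0,-10.7,-0.7,-13.8,1],
  ],
)

```text
time_s: 1.4
tool_pos: [0.563, 0.1411, 0.2493]
tool_rot: [-1.312, -1.035, 1.037]
contact_force: [0.3, -0.4, -0.9]
grip_width: 0.0017
```

```bash
cat > look.py <<'E'
from h import *
from station import state,eyes
import sys
def look(tag,cams=("wrist",)):
    s=state();out={}
    for n in cams:
        d=eyes.snapshot(n);d["s"]=s;pickle.dump(d,open(f"{n}_{tag}.pkl","wb"));cv2.imwrite(f"pics/{n}_{tag}.png",d["image"][:,:,::-1])
    q=np.load("q.npy");M=R.from_rotvec(s["tool_rot"]).as_matrix()
    print(s["time_s"],"tcp",s["tool_pos"].round(4),"jig mm",(1000*w2jig(q,s["tool_pos"])).round(1),"F",s["contact_force"].round(1),"grip",round(s["grip_width"],4),"yaw",np.degrees(np.arctan2(M[1,0],M[0,0])).round(2))
def wray(d,u,v):
    f=K(d);x,y=u-d["cx"],v-d["cy"];r=np.hypot(x,y);th=r/f
    c=np.array([np.sin(th)*x/r,-np.sin(th)*y/r,-np.cos(th)])
    Mt=R.from_rotvec(d["s"]["tool_rot"]).as_matrix();m=d["mount"]
    return d["s"]["tool_pos"]+Mt@m[:3,3],Mt@m[:3,:3]@c
def wplane(d,u,v,z):
    o,w=wray(d,u,v);return o+w*(z-o[2])/w[2]
def wproj(d,P):
    Mt=R.from_rotvec(d["s"]["tool_rot"]).as_matrix();m=d["mount"]
    t=Mt.T@(np.asarray(P)-d["s"]["tool_pos"]);c=m[:3,:3].T@(t-m[:3,3])
    th=np.arctan2(np.hypot(c[0],c[1]),-c[2]);a=np.hypot(c[0],c[1]);f=K(d)
    return np.array([d["cx"]+f*th*c[0]/a,d["cy"]-f*th*c[1]/a])
if __name__=="__main__": look(sys.argv[1],sys.argv[2:] or ("wrist",))
E
python3 look.py 1
```

```text
1.4 tcp [0.563  0.1411 0.2493] jig mm [ 20.9  73.1 249.3] F [ 0.3 -0.4 -0.9] grip 0.0017 yaw 76.65
```

View pics/wrist_1.png

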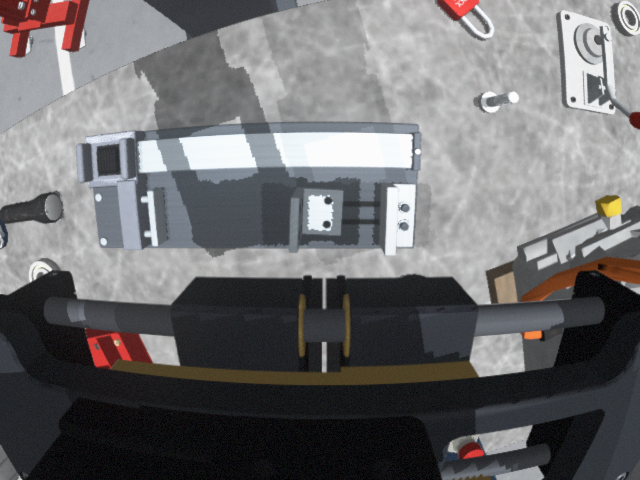

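```bash
python3 - <<'E'
import cv2
im=cv2.imread("pics/wrist_1.png")
cv2.imwrite("pics/w1a.png",cv2.resize(im[115:265,270:430],None,fx=5,fy=4,interpolation=cv2.INTER_CUBIC)[:600])
cv2.imwrite("pics/w1b.png",cv2.resize(im[115:265,70:230],None,fx=5,fy=4,interpolation=cv2.INTER_CUBIC)[:600])
E
```

```text
(no output)
```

View pics/w1a.png

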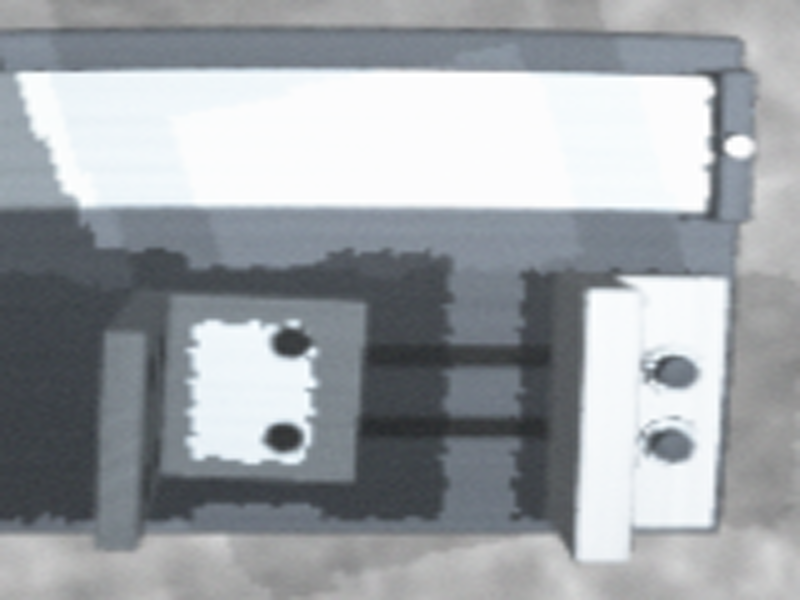

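View pics/w1b.png

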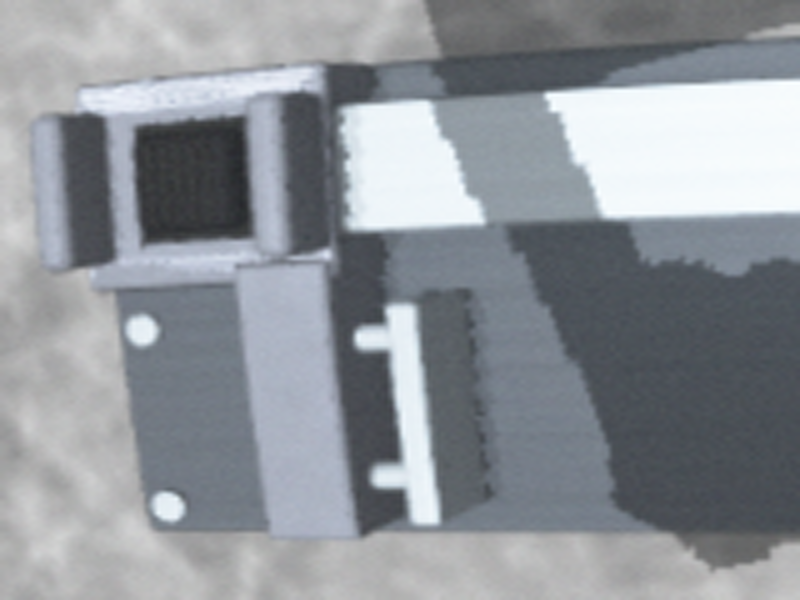

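```bash
python3 - <<'E'
from look import *
d=pickle.load(open("wrist_1.pkl","rb"))
A=lambda u,v:(270+u/5-.4,115+v/4-.4);B=lambda u,v:(70+u/5-.4,115+v/4-.4)
obs=[(A(743,38),(-.075,.175,.012)),(A(718,530),(.065,.175,.012)),(B(150,530),(.065,-.215,.012))]
fn=lambda q:np.concatenate([wproj(d,jig2w(q,P))-np.array(uv) for uv,P in obs])
s=least_squares(fn,[.526,.0747,-.23]);q=s.x;print(q,np.degrees(q[2]),s.fun.round(2))
# add rail edge lines? print features
for n,uv,z in[("rail top near L",B(345,105),.028),("railtop far L",B(345,228),.028),("rail near R",A(712,72),.028),("rail far R",A(712,212),.028),("fence stop near",A(588,288),.054),("fence stop far",A(578,560),.054),
("br top inner near",A(147,328),.092),("br inner far",A(138,548),.092),("br heel near",A(105,330),.092),("br heel far",A(97,548),.092),("toe near",A(366,302),.02),("toe far",A(355,482),.02),
("pad near",B(414,303),.043),("pad far",B(440,523),.043),
("btn",B(138,125),.048),("btn",B(247,118),.048),("btn",B(245,238),.048),("btn",B(143,244),.048),("frontlug inner near",B(250,98),.06),("lug far",B(263,252),.06)]:
    p=wplane(d,*uv,z);print(n,(1000*w2jig(q,p)).round(1),p[:2].round(4))
np.save("q.npy",q)
E
```

```text
[ 0.527097    0.07499705 -0.23098297] -13.2343494744503 [ 0.16 -0.83  0.29  0.87 -0.57  0.13]
rail top near L [ -62.6 -133.    28. ] [ 0.4357 -0.0401]
railtop far L [ -28. -135.   28.] [ 0.4689 -0.05  ]
rail near R [-63.8 164.2  28. ] [0.5026 0.2494]
rail far R [-27. 165.  28.] [0.5386 0.2418]
fence stop near [ -9.2 134.5  54. ] [0.5489 0.2081]
fence stop far [ 59.9 135.1  54. ] [0.6163 0.1928]
br top inner near [-4.4 51.3 92. ] [0.5346 0.1259]
br inner far [45.4 48.9 92. ] [0.5825 0.1122]
br heel near [-4.  43.9 92. ] [0.5333 0.1187]
br heel far [45.4 41.5 92. ] [0.5808 0.105 ]
toe near [-1.1 92.8 20. ] [0.5472 0.1656]
toe far [48. 91. 20.] [0.5947 0.1525]
pad near [  -7.7 -111.1   43. ] [ 0.4942 -0.0314]
pad far [  53.5 -111.    43. ] [ 0.5538 -0.0453]
btn [ -61.6 -177.5   48. ] [ 0.4265 -0.0837]
btn [ -60.7 -147.5   48. ] [ 0.4343 -0.0547]
btn [ -28.  -150.2   48. ] [ 0.4654 -0.0648]
btn [ -28.2 -178.5   48. ] [ 0.4588 -0.0923]
frontlug inner near [ -65.5 -139.2   60. ] [ 0.4315 -0.0455]
lug far [ -24.8 -138.5   60. ] [ 0.4713 -0.0542]
```

```bash
cat > rel.py <<'E'
from look import *
# desired jig coords mm -> tool shift cm (from measured pose)
s=state();q=np.load("q.npy");M=R.from_rotvec(s["tool_rot"]).as_matrix()
print("jig now",(1000*w2jig(q,s["tool_pos"])).round(1),"t",s["time_s"],"yaw err",(np.degrees(np.arctan2(M[1,0],M[0,0])-q[2])-90).round(2))
for a in sys.argv[1:]:
    P=np.array([float(x) for x in a.split(",")])/1000
    print(a,(100*M.T@(jig2w(q,P)-s["tool_pos"])).round(2))
E
python3 rel.py 21,80,250 21,80,77 21,25,77
```

```text
jig now [ 23.7  71.7 250.1] t 1.45 yaw err -0.21
21,80,250 [0.83 0.01 0.27]
21,80,77 [ 0.85 17.31  0.37]
21,25,77 [-4.65 17.31  0.35]
```

Call:
step_arm(
  targets=[
    [0,0,0,0.8,3,0.2,1],
    [0,0,0,0.8,7,0.3,1],
    [0,0,0,0.8,11,0.3,1],
    [0,0,0,0.8,15,0.3,1],
    [0,0,0,0.8,17.3,0.3,1],
  ],
)

```text
time_s: 1.87
tool_pos: [0.5572, 0.1532, 0.0725]
tool_rot: [-1.306, -1.033, 1.042]
contact_force: [-0.2, -0.2, -0.3]
grip_width: 0.0004
```

```bash
python3 rel.py 21,50,77; python3 look.py 2 scene wrist; python3 -c "
import cv2
im=cv2.imread('pics/scene_2.png');cv2.imwrite('pics/s2.png',cv2.resize(im[150:350,220:400],None,fx=3,fy=3))"
```

```text
jig now [11.4 83.  72.5] t 1.8667 yaw err 0.05
21,50,77 [-3.3  -0.45 -0.95]
1.8667 tcp [0.5572 0.1532 0.0725] jig mm [11.4 83.  72.5] F [-0.2 -0.2 -0.3] grip 0.0004 yaw 76.82
```

View pics/s2.png

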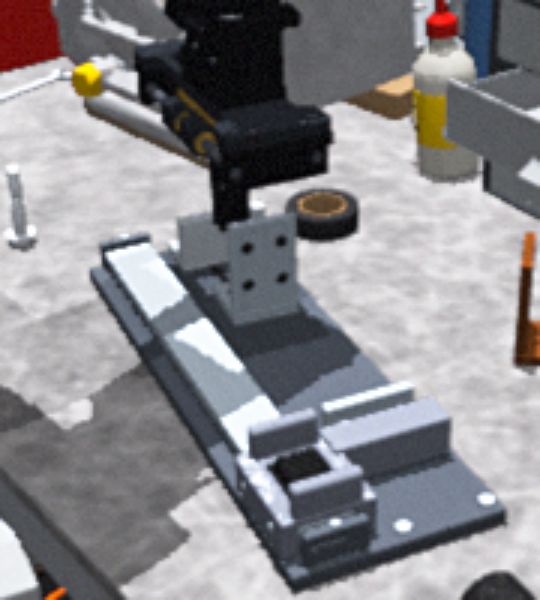

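The finger is behind the bracket, on its fence side, with no contact yet. I'll re-read the pose now that it has settled.

```bash
python3 rel.py 21,50,77
```

```text
jig now [10.4 82.6 72.1] t 1.9667 yaw err 0.05
21,50,77 [-3.26 -0.49 -1.06]
```

```bash
python3 - <<'E'
from look import *
q=np.load("q.npy")
J=R.from_euler("z",q[2]).as_matrix()
for s in (state(),pickle.load(open("wrist_1.pkl","rb"))["s"],pickle.load(open("wrist0.pkl","rb"))|{"tool_rot":[-1.34763278,-0.96291002,0.96614571]}):
    s=s.get("s",s) if "tool_rot" not in s else s
    M=R.from_rotvec(s["tool_rot"]).as_matrix();print((J.T@M).round(4))
E
```

```text
[[-9.000e-04 -1.020e-02 -9.999e-01]
 [ 1.000e+00 -3.200e-03 -9.000e-04]
 [-3.200e-03 -9.999e-01  1.020e-02]]
[[ 2.0e-03  4.0e-04 -1.0e+00]
 [ 1.0e+00 -1.3e-03  2.0e-03]
 [-1.3e-03 -1.0e+00 -4.0e-04]]
[[ 9.670e-02 -6.000e-04 -9.953e-01]
 [ 9.953e-01 -2.100e-03  9.670e-02]
 [-2.100e-03 -1.000e+00  4.000e-04]]
```

Call:
step_arm(
  targets=[
    [-0.3,0,0,0,-0.2,-0.5,1],
    [-0.6,0,0,0,-0.5,-1.0,1],
    [-0.6,0,0,-0.6,-0.5,-1.0,1],
    [-0.6,0,0,-1.2,-0.5,-1.0,1],
    [-0.6,0,0,-1.5,-0.5,-1.0,1],
  ],
)

```text
time_s: 2.38
tool_pos: [0.5671, 0.1355, 0.0833]
tool_rot: [-1.32, -1.046, 1.032]
contact_force: [-0.6, 0.2, -0.1]
grip_width: 0.0006
```

```bash
python3 look.py 3 wrist; python3 rel.py
```

```text
2.3833 tcp [0.5671 0.1355 0.0833] jig mm [25.1 68.1 83.3] F [-0.6  0.2 -0.1] grip 0.0006 yaw 76.8
jig now [24.7 67.6 82.9] t 2.4333 yaw err 0.0
```

View pics/wrist_3.png

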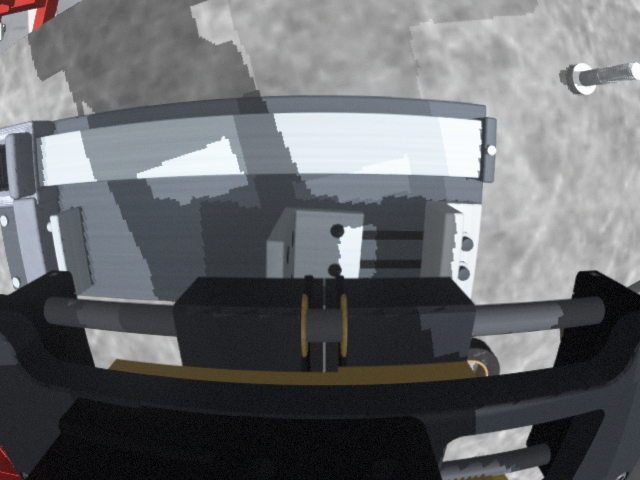

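Call:
step_arm(
  targets=[
    [0,0,0,-0.5,0.4,0.3,1],
    [0,0,0,-1.0,0.5,0.3,1],
    [0,0,0,-1.5,0.5,0.3,1],
    [0,0,0,-2.0,0.5,0.3,1],
    [0,0,0,-2.3,0.5,0.3,1],
  ],
)

```text
time_s: 2.85
tool_pos: [0.5579, 0.114, 0.0763]
tool_rot: [-1.317, -1.044, 1.034]
contact_force: [-0.5, 0.9, -0.9]
grip_width: 0.0005
```

```bash
python3 look.py 4 scene; python3 rel.py;python3 -c "
import cv2
im=cv2.imread('pics/scene_4.png');cv2.imwrite('pics/s4.png',cv2.resize(im[150:350,220:400],None,fx=3,fy=3))"
```

```text
2.85 tcp [0.5579 0.114  0.0763] jig mm [21.1 45.  76.3] F [-0.5  0.9 -0.9] grip 0.0005 yaw 76.8
jig now [21.2 44.6 76.3] t 2.9 yaw err 0.02
```

View pics/s4.png

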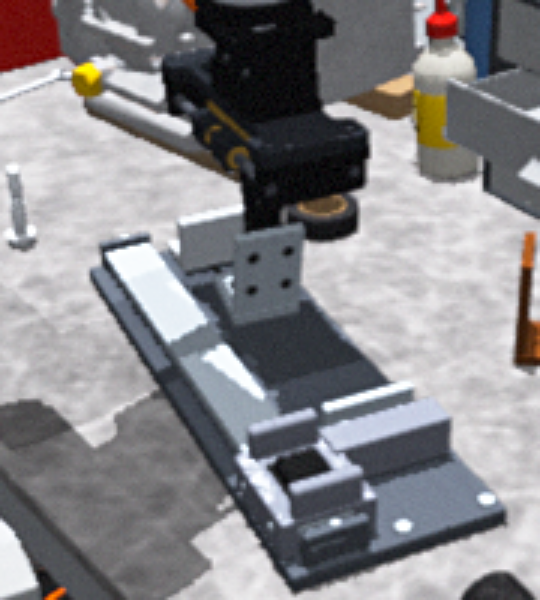

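Call:
step_arm(
  targets=[
    [0,0,0,-0.4,0,0,1],
    [0,0,0,-0.8,0,0,1],
    [0,0,0,-1.2,0,0,1],
    [0,0,0,-1.6,0,0,1],
    [0,0,0,-2.0,0,0,1],
  ],
)

```text
time_s: 3.32
tool_pos: [0.5537, 0.0947, 0.0765]
tool_rot: [-1.318, -1.045, 1.034]
contact_force: [0.2, 0.4, -0.3]
grip_width: 0.0005
```

```bash
python3 look.py 5 scene; python3 rel.py;python3 -c "
import cv2
im=cv2.imread('pics/scene_5.png');cv2.imwrite('pics/s5.png',cv2.resize(im[150:350,220:400],None,fx=3,fy=3))"
```

```text
3.3167 tcp [0.5537 0.0947 0.0765] jig mm [21.4 25.3 76.5] F [ 0.2  0.4 -0.3] grip 0.0005 yaw 76.83
jig now [21.3 24.6 76.5] t 3.3667 yaw err 0.04
```

View pics/s5.png

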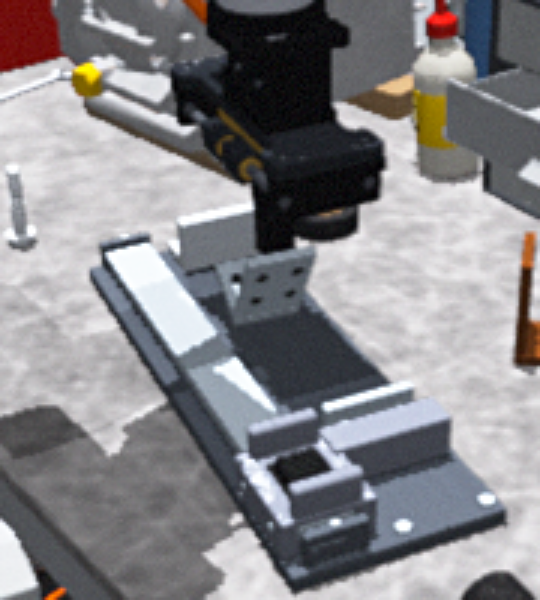

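Call:
step_arm(
  targets=[
    [0,0,0,0,0,0,1],
    [0,0,0,0,-1,0,1],
    [0,0,0,0,-3,0,1],
    [0,0,0,-2,-5,0,1],
    [0,0,0,-5,-6,1,1],
  ],
)

```text
time_s: 3.78
tool_pos: [0.5361, 0.0496, 0.1394]
tool_rot: [-1.322, -1.054, 1.032]
contact_force: [1.0, -0.3, 1.3]
grip_width: 0.0002
```

```bash
python3 look.py 6 scene top; python3 rel.py -45,-163,120;python3 -c "
import cv2
im=cv2.imread('pics/scene_6.png');cv2.imwrite('pics/s6.png',cv2.resize(im[150:350,220:400],None,fx=3,fy=3))"
```

```text
3.7833 tcp [0.5361 0.0496 0.1394] jig mm [ 14.6 -22.6 139.4] F [ 1.  -0.3  1.3] grip 0.0002 yaw 77.03
jig now [ 10.6 -26.4 138.8] t 3.8833 yaw err -0.06
-45,-163,120 [-13.66   1.82   5.57]
```

View pics/s6.png

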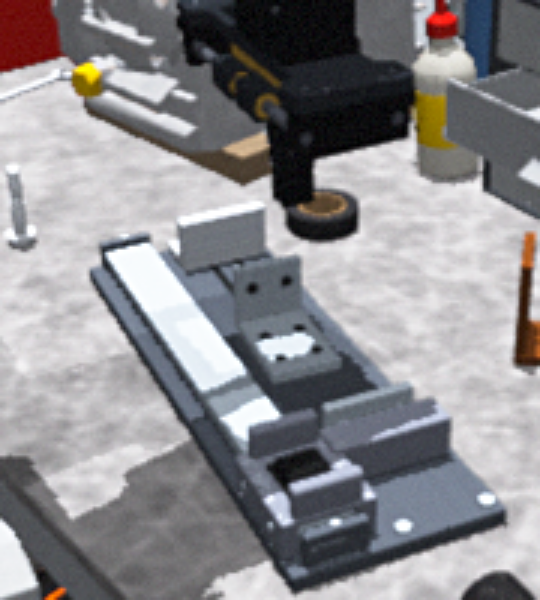

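The bracket has tipped. It lies on its long leg with the short leg up on the fence side, roughly square. Next I move to above the button.

Call:
step_arm(
  targets=[
    [0,0,0,-3,0,1.2,1],
    [0,0,0,-6.5,0,2.5,1],
    [0,0,0,-10,0.5,4,1],
    [0,0,0,-12.5,1,5,1],
    [0,0,0,-13.7,1.8,5.6,1],
  ],
)

```text
time_s: 4.3
tool_pos: [0.4453, -0.0734, 0.1183]
tool_rot: [-1.319, -1.044, 1.033]
contact_force: [0.5, 1.1, -0.2]
grip_width: 0.0004
```

```bash
python3 look.py 7 wrist; python3 rel.py -45,-163,60; python3 -c "
import cv2
im=cv2.imread('pics/wrist_7.png');cv2.imwrite('pics/w7.png',cv2.resize(im[120:340,200:500],None,fx=2.5,fy=2.5))"
```

```text
4.3 tcp [ 0.4453 -0.0734  0.1183] jig mm [ -45.6 -163.1  118.3] F [ 0.5  1.1 -0.2] grip 0.0004 yaw 76.72
jig now [ -47.4 -163.7  116.9] t 4.35 yaw err -0.1
-45,-163,60 [ 0.07  5.69 -0.2 ]
```

View pics/w7.png

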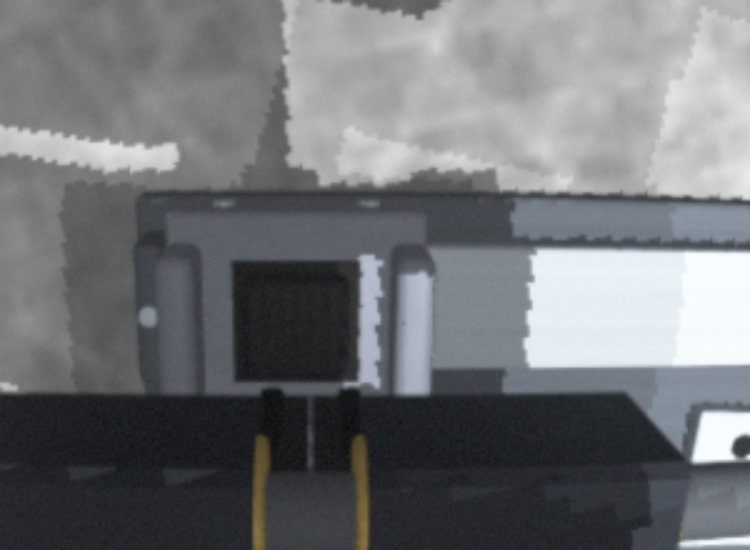

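Call:
step_arm(
  targets=[
    [0,0,0,0,1.2,-0.1,1],
    [0,0,0,0,2.5,-0.2,1],
    [0,0,0,0,4,-0.2,1],
    [0,0,0,0,5.2,-0.2,1],
    [0,0,0,0,5.6,-0.2,1],
  ],
)

```text
time_s: 4.77
tool_pos: [0.449, -0.0715, 0.0608]
tool_rot: [-1.316, -1.044, 1.034]
contact_force: [-1.2, 0.4, 0.4]
grip_width: 0.0004
```

```bash
python3 look.py 8 wrist scene; python3 rel.py -45,-163,48; python3 -c "
import cv2
im=cv2.imread('pics/wrist_8.png');cv2.imwrite('pics/w8.png',cv2.resize(im[120:340,200:500],None,fx=2.5,fy=2.5))
im=cv2.imread('pics/scene_8.png');cv2.imwrite('pics/s8.png',cv2.resize(im[220:350,250:400],None,fx=4,fy=4))"
```

```text
4.7667 tcp [ 0.449  -0.0715  0.0608] jig mm [ -42.5 -160.5   60.8] F [-1.2  0.4  0.4] grip 0.0004 yaw 76.84
jig now [ -42.4 -160.6   61.4] t 4.8667 yaw err 0.09
-45,-163,48 [-0.24  1.34  0.27]
```

View pics/w8.png

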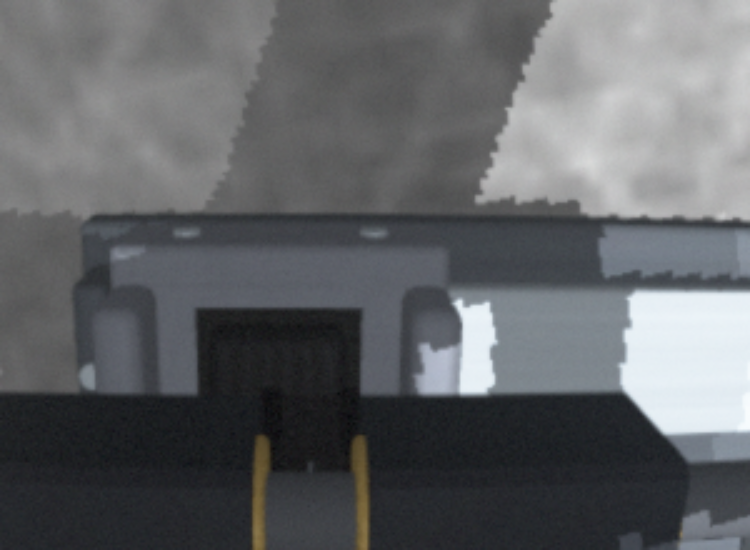

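View pics/s8.png

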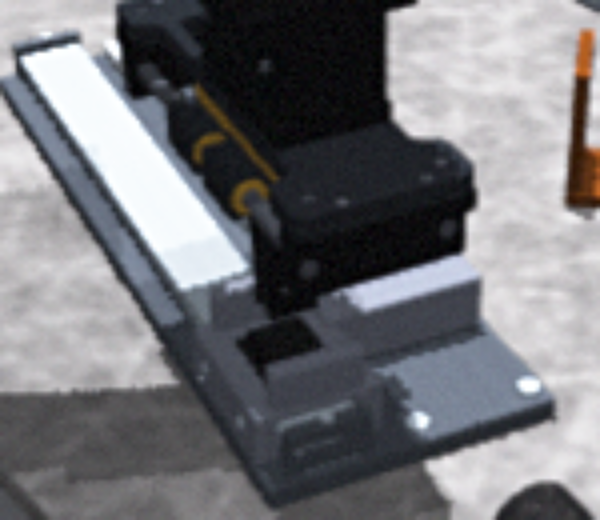

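Call:
step_arm(
  targets=[
    [0,0,0,0,0.4,0.1,1],
    [0,0,0,0,0.8,0.25,1],
    [0,0,0,0,1.2,0.25,1],
    [0,0,0,0,1.6,0.25,1],
    [0,0,0,0,1.8,0.25,1],
  ],
)

```text
time_s: 5.28
tool_pos: [0.4467, -0.0717, 0.0438]
tool_rot: [-1.318, -1.045, 1.033]
contact_force: [-0.9, 1.4, 5.0]
grip_width: 0.0005
```

```bash
python3 rel.py; python3 look.py 9 wrist
```

```text
jig now [ -44.7 -161.2   43.8] t 5.2833 yaw err 0.04
5.2833 tcp [ 0.4467 -0.0717  0.0438] jig mm [ -44.7 -161.2   43.8] F [-0.9  1.4  5. ] grip 0.0005 yaw 76.8
```

Call:
step_arm(
  targets=[
    [0,0,0,0,0.1,0,1],
    [0,0,0,0,0.2,0,1],
    [0,0,0,0,0.3,0,1],
  ],
)

```text
time_s: 5.58
tool_pos: [0.4467, -0.0717, 0.0421]
tool_rot: [-1.318, -1.045, 1.033]
contact_force: [-3.7, 1.8, 29.8]
grip_width: 0.0004
```

```bash
python3 rel.py
```

```text
jig now [ -44.6 -161.2   42.1] t 5.5833 yaw err 0.04
```

Call:
step_arm(
  targets=[
    [0,0,0,0.1,-0.12,0,1],
    [0,0,0,0.3,-0.15,0,1],
    [0,0,0,0.5,-0.15,0,1],
    [0,0,0,0.7,-0.15,0,1],
  ],
)

```text
time_s: 5.92
tool_pos: [0.4482, -0.0653, 0.0428]
tool_rot: [-1.318, -1.045, 1.034]
contact_force: [-1.8, -1.4, 4.1]
grip_width: 0.0005
```

```bash
python3 rel.py
```

```text
jig now [ -44.7 -154.6   42.8] t 5.9167 yaw err 0.07
```

Call:
step_arm(
  targets=[
    [0,0,0,0.2,0.05,0,1],
    [0,0,0,0.4,0.05,0,1],
    [0,0,0,0.6,0.05,0,1],
    [0,0,0,0.8,0.05,0,1],
    [0,0,0,1.0,0.05,0,1],
  ],
)

```text
time_s: 6.33
tool_pos: [0.4506, -0.0556, 0.0424]
tool_rot: [-1.318, -1.045, 1.034]
contact_force: [-1.1, -0.2, 6.3]
grip_width: 0.0004
```

```bash
python3 rel.py; python3 look.py 10 wrist;python3 -c "
import cv2
im=cv2.imread('pics/wrist_10.png');cv2.imwrite('pics/w10.png',cv2.resize(im[120:340,200:500],None,fx=2.5,fy=2.5))"
```

```text
jig now [ -44.6 -144.6   42.4] t 6.3333 yaw err 0.08
6.3333 tcp [ 0.4506 -0.0556  0.0424] jig mm [ -44.6 -144.6   42.4] F [-1.1 -0.2  6.3] grip 0.0004 yaw 76.84
```

View pics/w10.png

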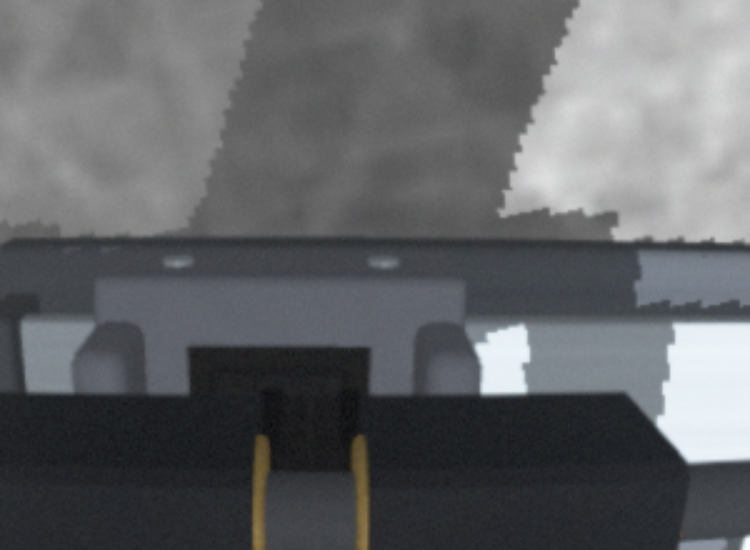

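The carriage is free and being dragged along with the finger. The rail end stop is now clear of it at the left of the image.

Call:
step_arm(
  targets=[
    [0,0,0,0.3,0,0,1],
    [0,0,0,0.8,0,0,1],
    [0,0,0,1.3,0,0,1],
    [0,0,0,1.8,0,0,1],
    [0,0,0,2.3,0,0,1],
  ],
)

```text
time_s: 6.8
tool_pos: [0.4559, -0.0331, 0.0424]
tool_rot: [-1.318, -1.045, 1.034]
contact_force: [-1.1, -1.1, 7.8]
grip_width: 0.0003
```

```bash
python3 rel.py
```

```text
jig now [ -44.6 -121.5   42.4] t 6.8 yaw err 0.07
```

Call:
step_arm(
  targets=[
    [0,0,0,0.5,0,0,1],
    [0,0,0,1.0,0,0,1],
    [0,0,0,1.5,0,0,1],
    [0,0,0,2.0,0,0,1],
    [0,0,0,2.5,0,0,1],
  ],
)

```text
time_s: 7.22
tool_pos: [0.4617, -0.0087, 0.0424]
tool_rot: [-1.318, -1.045, 1.034]
contact_force: [-1.7, -1.3, 7.0]
grip_width: 0.0006
```

Call:
step_arm(
  targets=[
    [0,0,0,0.5,0,0,1],
    [0,0,0,1.0,0,0,1],
    [0,0,0,1.5,0,0,1],
    [0,0,0,2.0,0,0,1],
    [0,0,0,2.5,0,0,1],
  ],
)

```text
time_s: 7.63
tool_pos: [0.4678, 0.015, 0.0424]
tool_rot: [-1.319, -1.046, 1.035]
contact_force: [-1.7, -4.9, 6.7]
grip_width: 0.0005
```

```bash
python3 rel.py; python3 look.py 11 wrist top scene;python3 -c "
import cv2
im=cv2.imread('pics/scene_11.png');cv2.imwrite('pics/s11.png',cv2.resize(im[190:350,240:400],None,fx=3.5,fy=3.5))"
```

```text
jig now [-44.  -72.   42.4] t 7.6333 yaw err 0.11
7.6333 tcp [0.4678 0.015  0.0424] jig mm [-44.  -72.   42.4] F [-1.7 -4.9  6.7] grip 0.0005 yaw 76.87
```

View pics/wrist_11.png

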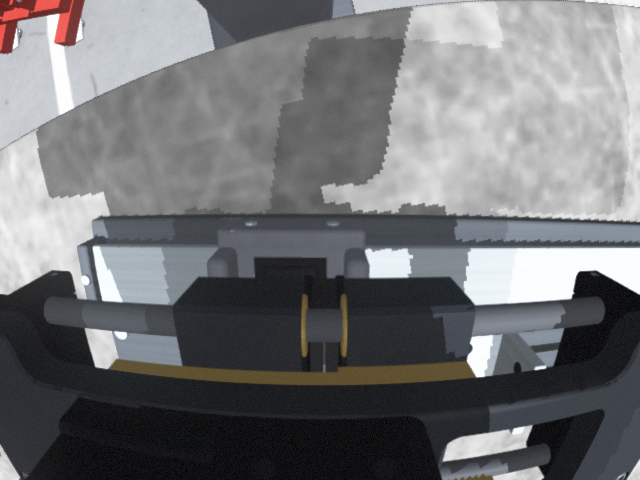

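View pics/s11.png

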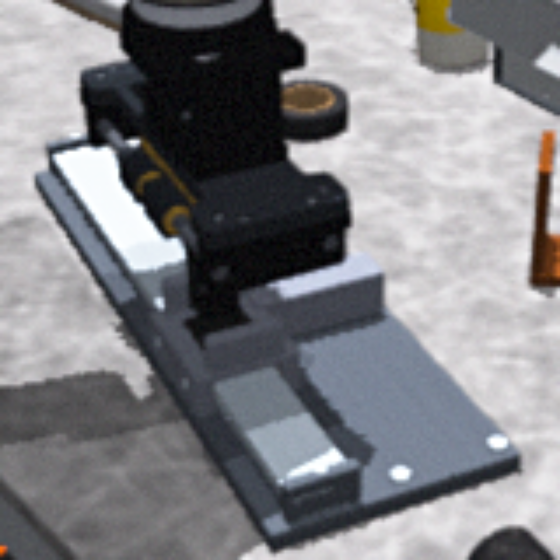

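Call:
step_arm(
  targets=[
    [0,0,0,0.4,0,0,1],
    [0,0,0,0.8,0,0,1],
    [0,0,0,1.2,0,0,1],
    [0,0,0,1.6,0,0,1],
    [0,0,0,2.0,0,0,1],
  ],
)

```text
time_s: 8.2
tool_pos: [0.4724, 0.0343, 0.0424]
tool_rot: [-1.319, -1.046, 1.035]
contact_force: [-0.9, -5.5, 5.9]
grip_width: 0.0001
```

Call:
step_arm(
  targets=[
    [0,0,0,0.4,0,0,1],
    [0,0,0,0.8,0,0,1],
    [0,0,0,1.2,0,0,1],
    [0,0,0,1.6,0,0,1],
    [0,0,0,2.0,0,0,1],
  ],
)

```text
time_s: 8.62
tool_pos: [0.477, 0.0538, 0.0424]
tool_rot: [-1.319, -1.046, 1.035]
contact_force: [-1.0, -4.9, 5.9]
grip_width: 0.0005
```

```bash
python3 rel.py; python3 look.py 12 wrist scene;python3 -c "
import cv2
im=cv2.imread('pics/scene_12.png');cv2.imwrite('pics/s12.png',cv2.resize(im[190:350,240:400],None,fx=3.5,fy=3.5))"
```

```text
jig now [-43.9 -32.1  42.4] t 8.6167 yaw err 0.09
8.6167 tcp [0.477  0.0538 0.0424] jig mm [-43.9 -32.1  42.4] F [-1.  -4.9  5.9] grip 0.0005 yaw 76.86
```

View pics/wrist_12.png

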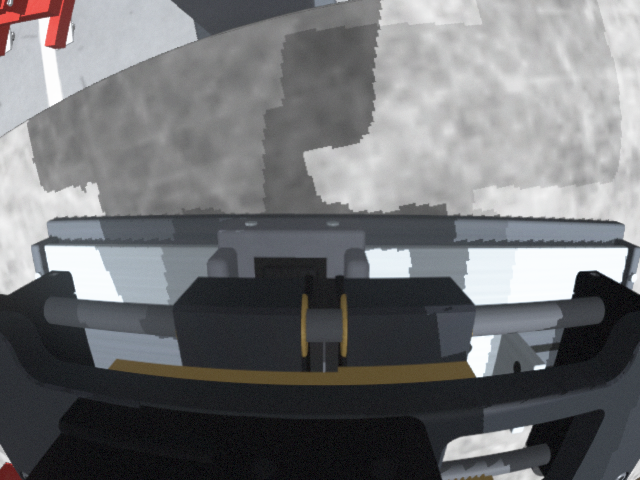

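View pics/s12.png

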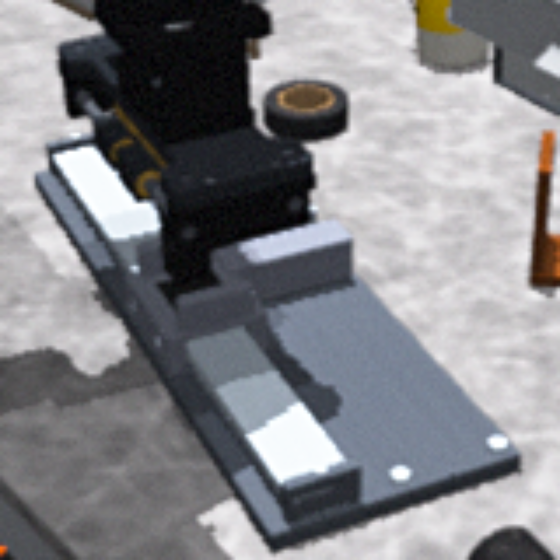

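```bash
python3 - <<'E'
from look import *
q=np.load("q.npy")
im=cv2.imread("pics/wrist_12.png");cv2.imwrite("pics/w12.png",cv2.resize(im[205:290,190:390],None,fx=4,fy=4,interpolation=cv2.INTER_CUBIC))
E
```

```text
(no output)
```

View pics/w12.png

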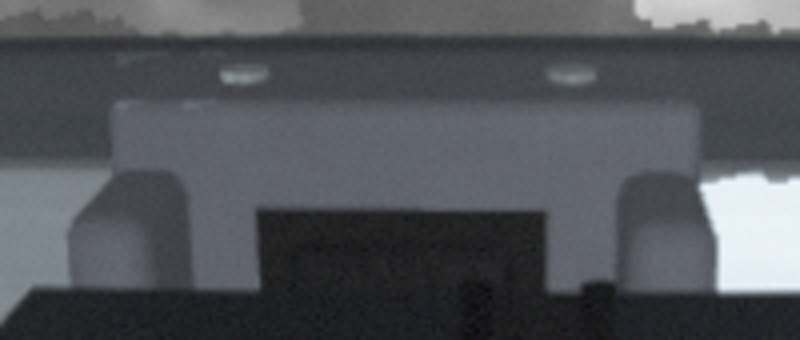

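```bash
python3 - <<'E'
from look import *
q=np.load("q.npy")
A=lambda u,v:(190+u/4-.4,205+v/4-.4)
d=pickle.load(open("wrist_12.pkl","rb"))
for n,uv,z in[("bL",A(258,212),.042),("bR",A(546,212),.042),("lugL",A(188,200),.04),("lugR",A(618,190),.04),("bodyL",A(113,105),.04),("bodyR",A(700,105),.04)]:
    print(n,(1000*w2jig(q,wplane(d,*uv,z))).round(1))
print(w2jig(q,d["s"]["tool_pos"]))
E
```

```text
bL [-61.9 -64.1  42. ]
bR [-62.1 -30.6  42. ]
lugL [-62.6 -72.9  40. ]
lugR [-64.1 -22.3  40. ]
bodyL [-74.2 -81.3  40. ]
bodyR [-74.3 -13.1  40. ]
[-0.04394637 -0.03208676  0.04240427]
```

Call:
step_arm(
  targets=[
    [0,0,0,0.4,0,0,1],
    [0,0,0,0.8,0,0,1],
    [0,0,0,1.2,0,0,1],
    [0,0,0,1.6,0,0,1],
    [0,0,0,2.0,0,0,1],
  ],
)

```text
time_s: 9.13
tool_pos: [0.4816, 0.0733, 0.0424]
tool_rot: [-1.32, -1.046, 1.035]
contact_force: [-0.1, -4.8, 6.3]
grip_width: -0.0
```

Call:
step_arm(
  targets=[
    [0,0,0,0.4,0,0,1],
    [0,0,0,0.8,0,0,1],
    [0,0,0,1.2,0,0,1],
    [0,0,0,1.6,0,0,1],
    [0,0,0,2.0,0,0,1],
  ],
)

```text
time_s: 9.55
tool_pos: [0.4862, 0.0927, 0.0424]
tool_rot: [-1.32, -1.046, 1.035]
contact_force: [-1.0, -5.6, 5.1]
grip_width: 0.0004
```

```bash
python3 rel.py; python3 look.py 13 wrist scene;python3 -c "
import cv2
im=cv2.imread('pics/wrist_13.png');cv2.imwrite('pics/w13.png',cv2.resize(im[200:480,160:560],None,fx=2,fy=2))"
```

```text
jig now [-43.8   7.9  42.4] t 9.55 yaw err 0.09
9.55 tcp [0.4862 0.0927 0.0424] jig mm [-43.8   7.9  42.4] F [-1.  -5.6  5.1] grip 0.0004 yaw 76.86
```

View pics/w13.png

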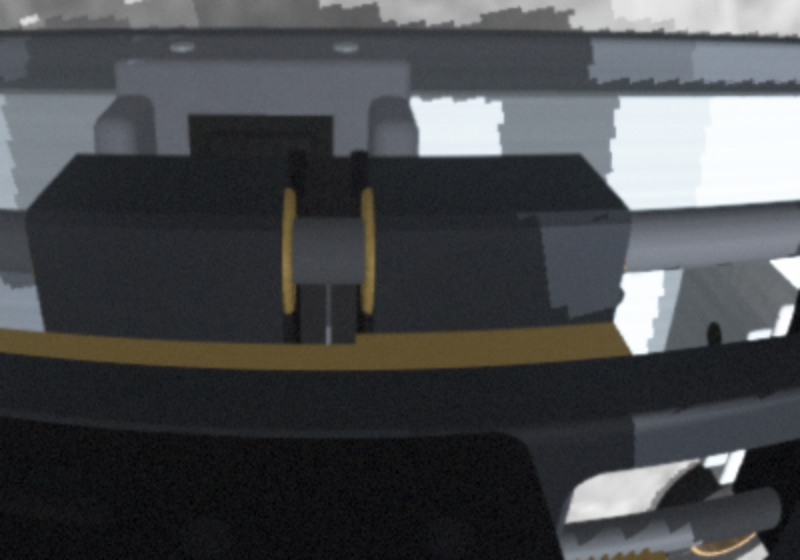

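Call:
step_arm(
  targets=[
    [0,0,0,0.15,0,0,1],
    [0,0,0,0.3,0,0,1],
    [0,0,0,0.45,0,0,1],
    [0,0,0,0.6,0,0,1],
  ],
)

```text
time_s: 9.98
tool_pos: [0.4876, 0.0985, 0.0424]
tool_rot: [-1.32, -1.046, 1.034]
contact_force: [-0.7, -4.6, 5.3]
grip_width: 0.0008
```

Call:
step_arm(
  targets=[
    [0,0,0,0.1,0,0,1],
    [0,0,0,0.2,0,0,1],
  ],
)

```text
time_s: 10.15
tool_pos: [0.4881, 0.1004, 0.0424]
tool_rot: [-1.32, -1.046, 1.034]
contact_force: [-0.7, -5.8, 6.5]
grip_width: 0.0005
```

Call:
step_arm(
  targets=[
    [0,0,0,0.1,0,0,1],
    [0,0,0,0.2,0,0,1],
  ],
)

```text
time_s: 10.32
tool_pos: [0.4885, 0.1021, 0.0424]
tool_rot: [-1.32, -1.046, 1.035]
contact_force: [-0.3, -7.4, 6.6]
grip_width: 0.0003
```

```bash
python3 rel.py; python3 look.py 14 wrist scene top;python3 -c "
import cv2
im=cv2.imread('pics/wrist_14.png');cv2.imwrite('pics/w14.png',cv2.resize(im[200:480,160:560],None,fx=2,fy=2))
im=cv2.imread('pics/scene_14.png');cv2.imwrite('pics/s14.png',cv2.resize(im[190:350,240:400],None,fx=3.5,fy=3.5))"
```

```text
jig now [-43.8  17.5  42.4] t 10.3167 yaw err 0.12
10.3167 tcp [0.4885 0.1021 0.0424] jig mm [-43.8  17.5  42.4] F [-0.3 -7.4  6.6] grip 0.0003 yaw 76.88
```

View pics/w14.png

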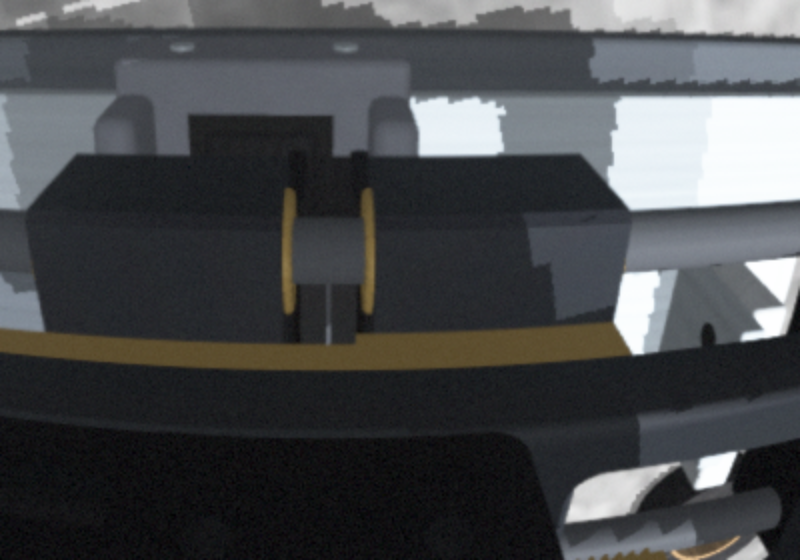

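View pics/s14.png

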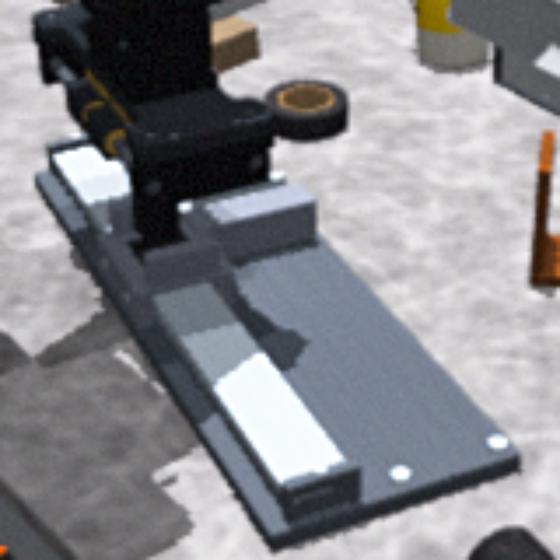

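Call:
step_arm(
  targets=[
    [0,0,0,0.1,0,0,1],
    [0,0,0,0.2,0,0,1],
  ],
)

```text
time_s: 10.63
tool_pos: [0.4888, 0.1036, 0.0424]
tool_rot: [-1.32, -1.046, 1.036]
contact_force: [-1.2, -9.5, 6.0]
grip_width: 0.0002
```

Call:
step_arm(
  targets=[
    [0,0,0,0.1,0,0,1],
    [0,0,0,0.2,0,0,1],
  ],
)

```text
time_s: 10.8
tool_pos: [0.4892, 0.1052, 0.0424]
tool_rot: [-1.32, -1.045, 1.037]
contact_force: [-1.2, -9.9, 6.9]
grip_width: 0.0004
```

```bash
python3 rel.py
```

```text
jig now [-43.8  20.7  42.4] t 10.8 yaw err 0.15
```

Call:
step_arm(
  targets=[
    [0,0,0,0.1,0,0,1],
    [0,0,0,0.1,0,0,1],
    [0,0,0,0.1,-0.2,0,1],
    [0,0,0,0.1,-0.4,0,1],
    [0,0,0,0.1,-0.4,0,1],
  ],
)

```text
time_s: 11.22
tool_pos: [0.4893, 0.1061, 0.046]
tool_rot: [-1.32, -1.045, 1.037]
contact_force: [0.0, -10.1, 3.1]
grip_width: 0.0002
```

```bash
python3 rel.py
```

```text
jig now [-43.9  21.6  46. ] t 11.2167 yaw err 0.15
```

Call:
step_arm(
  targets=[
    [0,0,0,0,-0.15,0,1],
    [0,0,0,0,-0.3,0,1],
    [0,0,0,0,-0.5,0,1],
    [0,0,0,0,-0.5,0,1],
  ],
)

```text
time_s: 11.55
tool_pos: [0.488, 0.106, 0.0502]
tool_rot: [-1.318, -1.043, 1.039]
contact_force: [-0.5, -9.7, -1.4]
grip_width: 0.0006
```

```bash
python3 rel.py; python3 look.py 15 wrist;python3 -c "
import cv2
im=cv2.imread('pics/wrist_15.png');cv2.imwrite('pics/w15.png',cv2.resize(im[205:290,190:390],None,fx=4,fy=4))"
```

```text
jig now [-45.1  21.3  50.2] t 11.55 yaw err 0.15
11.55 tcp [0.488  0.106  0.0502] jig mm [-45.1  21.3  50.2] F [-0.5 -9.7 -1.4] grip 0.0006 yaw 76.91
```

View pics/w15.png

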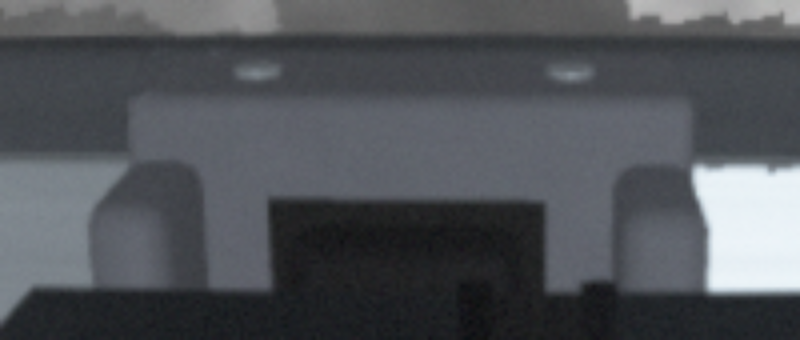

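Call:
step_arm(
  targets=[
    [0,0,0,-0.05,0,0,1],
    [0,0,0,-0.1,0,0,1],
  ],
)

```text
time_s: 11.77
tool_pos: [0.4879, 0.1054, 0.0502]
tool_rot: [-1.318, -1.043, 1.038]
contact_force: [0.2, -6.6, -2.2]
grip_width: 0.0007
```

Call:
step_arm(
  targets=[
    [0,0,0,-0.05,0,0,1],
    [0,0,0,-0.1,0,0,1],
  ],
)

```text
time_s: 11.93
tool_pos: [0.4878, 0.1053, 0.0503]
tool_rot: [-1.318, -1.043, 1.036]
contact_force: [-0.3, -2.9, -2.6]
grip_width: 0.0007
```

Call:
step_arm(
  targets=[
    [0,0,0,-0.05,0,0,1],
    [0,0,0,-0.1,0,0,1],
  ],
)

```text
time_s: 12.1
tool_pos: [0.4878, 0.1052, 0.0505]
tool_rot: [-1.317, -1.044, 1.034]
contact_force: [-1.7, -1.9, -1.0]
grip_width: 0.0006
```

```bash
python3 rel.py
```

```text
jig now [-45.2  20.4  50.5] t 12.1 yaw err 0.04
```

The lug force dropped from 9.7 to 1.9 N over only 0.9 mm of travel, so the carriage is locked. I'll back off to the middle of the saddle and lift.

Call:
step_arm(
  targets=[
    [0,0,0,-0.3,0,0,1],
    [0,0,0,-0.6,0,0,1],
    [0,0,0,-0.7,-1,0,1],
    [0,0,0,-0.7,-3,0,1],
    [0,0,0,-0.7,-6,0,1],
  ],
)

```text
time_s: 12.52
tool_pos: [0.4843, 0.0988, 0.1104]
tool_rot: [-1.315, -1.041, 1.036]
contact_force: [0.5, -0.5, 0.2]
grip_width: 0.0004
```

Call:
step_arm(
  targets=[
    [0,0,0,0,-3.5,0,1],
    [0,0,0,0,-7,0,1],
    [0,0,0,0,-10,0.5,1],
    [0,0,0,-1,-12,1,1],
    [0,0,0,-1,-12,1,1],
  ],
)

```text
time_s: 12.93
tool_pos: [0.4741, 0.0913, 0.2358]
tool_rot: [-1.324, -1.052, 1.029]
contact_force: [-0.7, -0.1, -0.6]
grip_width: 0.0003
```

```bash
python3 rel.py; python3 look.py 16 wrist scene;python3 -c "
import cv2
im=cv2.imread('pics/wrist_16.png');cv2.imwrite('pics/w16.png',cv2.resize(im[100:300,220:480],None,fx=3,fy=3))
im=cv2.imread('pics/scene_16.png');cv2.imwrite('pics/s16.png',cv2.resize(im[200:330,240:360],None,fx=4.5,fy=4.5))"
```

```text
jig now [-55.3   3.8 235.8] t 12.9333 yaw err 0.08
12.9333 tcp [0.4741 0.0913 0.2358] jig mm [-55.3   3.8 235.8] F [-0.7 -0.1 -0.6] grip 0.0003 yaw 76.84
```

View pics/w16.png

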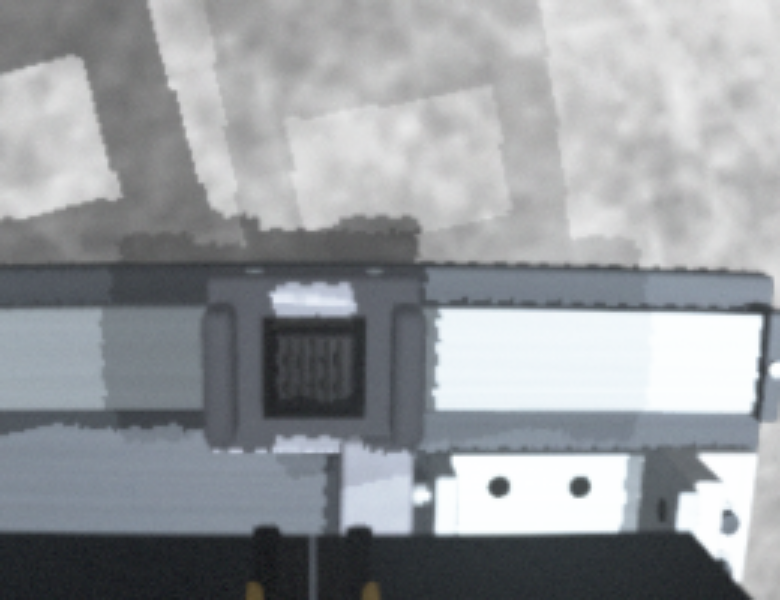

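View pics/s16.png

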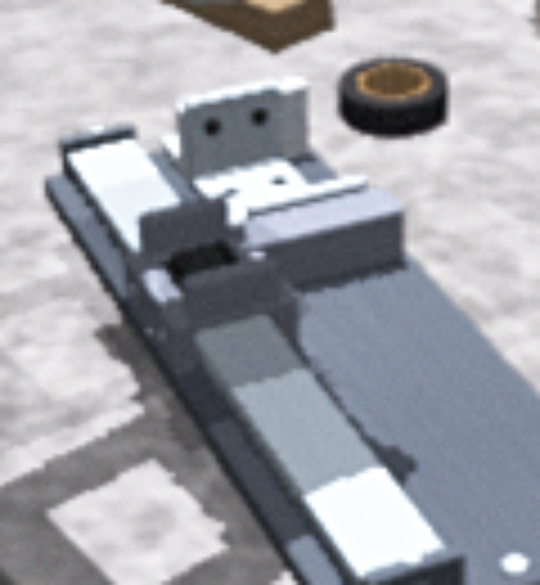

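Nipped and released. I'll move over for one clear view to check the fence gap and pad travel.

Call:
step_arm(
  targets=[
    [0,0,0,1,0,-2.5,1],
    [0,0,0,3,0,-5,1],
    [0,0,0,5,0,-7,1],
    [0,0,0,6,0,-8,1],
    [0,0,0,6,0,-8,1],
  ],
)

```text
time_s: 13.45
tool_pos: [0.5666, 0.1332, 0.2296]
tool_rot: [-1.317, -1.046, 1.034]
contact_force: [0.5, 0.4, 0.6]
grip_width: 0.0001
```

Call:
step_arm(
  targets=[
    [0,0,0,0,0,0,1],
    [0,0,0,0,0,0,1],
  ],
)

```text
time_s: 13.62
tool_pos: [0.5625, 0.1316, 0.2299]
tool_rot: [-1.315, -1.042, 1.037]
contact_force: [0.1, 0.6, -0.3]
grip_width: 0.001
```

```bash
python3 rel.py; python3 look.py 17 wrist top;python3 -c "
import cv2
im=cv2.imread('pics/wrist_17.png');cv2.imwrite('pics/w17.png',cv2.resize(im[130:280,240:440],None,fx=4,fy=4,interpolation=2))"
```

```text
jig now [ 21.5  63.2 229.9] t 13.6167 yaw err 0.06
13.6167 tcp [0.5625 0.1316 0.2299] jig mm [ 21.5  63.2 229.9] F [ 0.1  0.6 -0.3] grip 0.001 yaw 76.83
```

View pics/w17.png

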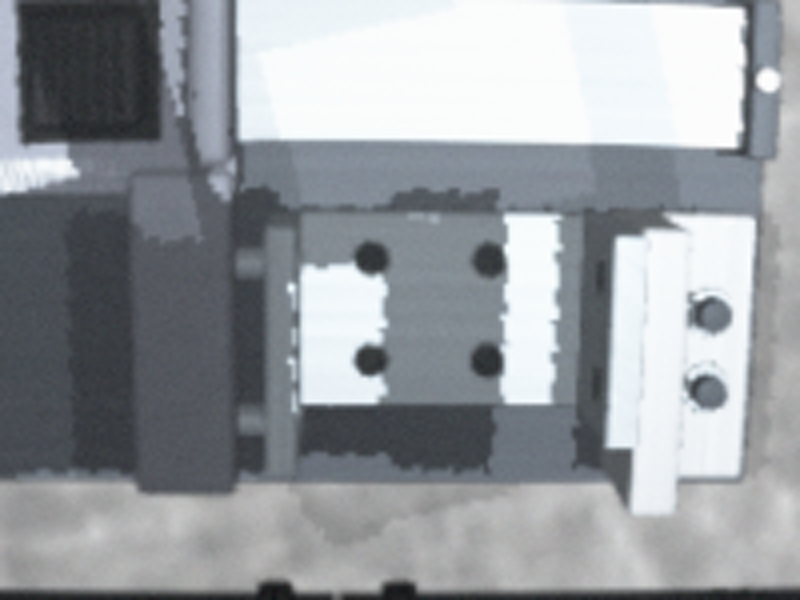

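```bash
python3 - <<'E'
from look import *
q=np.load("q.npy");d=pickle.load(open("wrist_17.pkl","rb"))
A=lambda u,v:(240+u/4-.4,130+v/4-.4)
for n,uv,z in[("btn far L",A(20,142),.048),("btn far R",A(160,138),.048),("pad n",A(299,215),.043),("pad f",A(297,477),.043),("br legend n",A(301,215),.02),("leg end f",A(301,405),.02),("back top n",A(647,235),.062),("back top f",A(634,448),.062),("inner top n",A(613,237),.062),("inner top f",A(607,447),.062),("fence top n",A(648,230),.054),("fence stop f",A(632,513),.054),
("lug far",A(192,150),.06)]:
    print(n,(1000*w2jig(q,wplane(d,*uv,z))).round(1))
# bystanders before/after in top
a=pickle.load(open("top0.pkl","rb"))["image"].astype(int);b=pickle.load(open("top_17.pkl","rb"))["image"].astype(int)
for n,(u,v) in dict(bearing=(254,165),torch=(457,263),bolt=(194,253),padlock=(193,302),brown=(361,163)).items():
    print(n,abs(a-b)[v-15:v+15,u-18:u+18].mean().round(1))
E
```

```text
btn far L [-28.4 -10.8  48. ]
btn far R [-28.7  22.4  48. ]
pad n [-10.   54.4  43. ]
pad f [54.2 53.8 43. ]
br legend n [-7.4 54.3 20. ]
leg end f [41.7 54.2 20. ]
back top n [ -8.5 133.5  62. ]
back top f [ 41.4 132.8  62. ]
inner top n [ -7.9 125.6  62. ]
inner top f [ 41.2 126.4  62. ]
fence top n [ -8.7 135.4  54. ]
fence stop f [ 59.9 135.   54. ]
lug far [-26.6  31.   60. ]
bearing 38.5
torch 14.1
bolt 20.5
padlock 19.3
brown 16.1
```

```bash
python3 -c "
from station import r,state
print(r.job_done(), state()['contact_force'])"
```

```text
the job is handed in; nothing more can be done
the job is handed in; nothing more can be done
```

I tipped the bracket over its heel with the closed fingers. Then I held the button down, pushed the carriage by its front lug until the bracket was nipped, let the button rise, and backed the arm clear. I handed the job in at about 14 s; no verdict was reported.

**Last checks**
- **Fence contact:** the bracket's back measured 133–133.5 mm along the jig and the fence face about 135 mm. That is a 1.5–2 mm gap, close to the 2.5 mm limit but about the size of the 2 mm camera calibration error. No gap showed in the last wrist picture.
- **Squareness and position:** the bracket lies on its long leg, square to within about 1°, with its middle near x = 17 mm (limit 0 to 45 mm).
- **Jaw pad:** the two estimates disagreed slightly: about 7.5 mm pushed in from the picture, about 6 mm from the force. Both are within 1.5 to 10 mm.
- **Carriage lock:** when I backed the finger off, the lug force fell from about 10 N to 2 N over less than 1 mm, so the carriage held.
- **Button:** I did not measure the button's height itself. The fingers were above its raised height of 48 mm before I backed off.
- **Bystanders:** my before-and-after comparison of the top pictures was inconclusive because the arm and its shadows had moved. The arm did not go near any of them, and the bearing looked undisturbed in the last scene picture.
- **Force:** while finding the button's bottom stop, the finger pressed with about 30 N for a moment. I saw nothing higher in the readings.

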